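# Zero the ink scale and lift the caddy off to weigh it by difference

### The arm

A 6-joint arm with a two-finger parallel gripper is mounted at the origin on a cart in front of the work surface, level with it; the furniture and walls round the work are solid. World frame = base frame: x ahead of the robot, y to its left, z up, the work surface at z = 0. Lengths are in m, angles in degrees, forces in N, time in s.
With the tool pointing down it reaches from about 0.275 to 0.825 m from the base axis. Payload 5.2 kg.
Tool frame: the origin (TCP) lies at the very end of the fingers, on their centre line; the grasp point (between the pads) lies 19 mm behind it (r.grip_depth is the distance from the TCP to the grasp point, in m); x points along the fingers, z is the direction in which the jaws open and shut, and the axes are right-handed (so a half turn about x gives the same grasp; the last joint's range is limited). The gripper opens to 93 mm and grips with 3 to 60 N. Pads are 15 mm wide; open, the fingers measure 128 mm over their backs; the gripper's body (75 mm by 188 mm) begins 65 mm behind the grasp point.
Start: joints at [-88.396, 14.817, 87.949, -0, 77.235, -11.62], TCP at [0.126, -0.535, 0.219] pointing down, gripper open.
Joint ranges: [-179.93, 179.93], [-52.35, 119.4], [10.71, 147.94], [-69.91, 249.91], [12.55, 155.21], [-178.61, 178.61]. Speed limits (degrees/s): [147.25, 147.25, 180, 180, 180, 180].

### API

Orientations are given as [roll, pitch, yaw] about the fixed x, y, z axes, in that order (R = Rz(yaw) Ry(pitch) Rx(roll)).
In Python, from station import r gives the robot as it stands. The module is installed in compiled form; this text tells all that it offers.
- The arm moves only by the tool step_arm, never from a script. Its argument "plan" is a list of rows, each a list of 3 entries, a list of its own where there are three numbers: the shift along the world's x, y, z scaled (see below), then the turn, a rotation vector about the world's x, y, z scaled (see below), then the closure, from 0 (fully open) to 1 (shut). In form: [[[x, y, z], [rx, ry, rz], claw], ...]. A call has exactly 5 rows; each row shifts and turns the commanded pose from where the row before left it; what a row does not reach is not made up. The controller multiplies each number of a shift by 0.15 m and each number of a turn by pi rad. A row lasts 1/8 s, in which the tool goes at most 62.5 mm and 10.7 degrees, less where a joint would pass 70% of its speed; a pose out of reach is approached as far as the arm can. A call with a number of a shift or a turn outside -1 to 1 is refused whole. A call with a gripper value outside its range is refused whole. The fingers move at their own pace and stop on an object; "squeeze" is the grip in N (left out, the last holds). Time passes only in rows, so rows that do not move let the fingers close, or fill a call up. It gives the time, the measured TCP pose, the force and the opening at its end, in the units of the state.
- r.observe(): the state, without advancing time (a new reading comes with each control period).
- r.get_image(name): name is "scene" or "top" or "wrist"; returns a dict with "pixels" (400x640x3 uint8, red, green, blue), "K" (3x3 intrinsics, pixels), "k1" (the pictures are not rectified: a ray, as slopes to the right and down, at radius r is drawn at 1 + k1 r^2 times it, then the intrinsics apply), "xyz" and "attitude" of the camera in the world. Camera axes: x right, y down, z forward; pixel columns grow to the right and rows downward; lengths in m; the calibration is good to about 2 mm. A picture is of the moment at which its call begins. There is no depth.
- r.job_done(): hands the job in, once; it reports no verdict.
Trained networks look in a picture, given as the dict that the camera call returned (one of the last four; its "shot" number tells which), for a name from the list of things; names that differ only in an ending like _2 or _b are one class to them, and where a whole thing is asked for, a point or a joint stands for the part that bears it (a point fixed in the world has none). Each returns a list of dicts, best first, with "confidence" (0 to 1); they miss things now and then, are a little off and sometimes report something else, mostly with a low value. They report only what shows in the picture. A call takes as long as a camera call. They do not tell look-alikes from the thing itself.
- r.recognise(target, picture): "location" ([column, row] in pixels, amid what is visible of it).
- r.masks_of(target, picture): "mask" (400x640 bool, what is visible of it) and "location" ([column, row] in pixels, amid what is visible of it).
- r.tip_of(target, picture): "location" ([column, row] in pixels: a listed point, or the origin of a listed thing).
The state is a dict: "clock": time; "joints": joint angles; "qd": joint speeds; "tau": joint torques, N m; "tool_pos": TCP position; "tcp_rot": TCP orientation; "contact_force": force on the tool from outside, world axes, zero at the start; "ft_torque": the same for the moment, N m; "grip_width": finger opening in m.
Only numpy, scipy, OpenCV 4.12 (cv2) and the standard library are available. Lean on these libraries where they do the work, as an engineer would, in place of code of your own. Each camera call takes 0.05 s, during which the arm holds its last target. There are 200 camera calls.

### The job

Weigh the loaded ink caddy by difference: with the caddy still standing on the scale, press the large round key fully down and let it come back up to wake the scale, then do the same with the oblong key to zero it, leaving the small round key alone. Then take the caddy by its bar handle, lift it straight up off the pan with the tin and tube still in it, and finish while holding it still and level about 10 cm above the pan, so that the scale can show what was taken off. Do not shift the sanding block or the roll of tape beside the work.

Things in the scene. Friction and masses are not known exactly. Their poses are not given: they have to be found in the camera images.
- key_big_top (a point): Centre of the top face of the large round white key (34 mm across), the wake key. One of three keys in a row, 52 mm apart, on the grey control box; which key sits in which place varies. Key tops stand about 41 mm above the bench, 12 mm proud of the box. z up; its x axis points away from the row, towards the box's display (the same for all keys).
- key_bar_top (a point): Centre of the top face of the oblong white key (38 mm along its x, 16 mm along its y), the zero key.
- key_small_top (a point): Centre of the top face of the small round white key (16 mm across); not to be pressed.
- key_big (a joint): Travel of the large round key in m: 0 up, 0.006 fully down; a spring pushes it back (about 1 N to start, 4.5 N fully down). A press counts from 0.0045.
- key_bar (a joint): Travel of the oblong key in m, same spring, travel and press point.
- key_small (a joint): Travel of the small round key in m, same spring and travel.
- control_box: Grey control box of the scale, fixed, 100 (x) x 170 (y) x 29 mm high (a black blank display strip along its far +x side rises to 31 mm); origin at the centre of its underside on the bench. The row of keys runs along its y, 20 mm to the -x side of the centre.
- scale: Platform scale, fixed: grey base with a flat steel pan 200 (x) x 140 (y) mm, pan top 50 mm above the bench; origin at the centre of its underside on the bench, z up.
- caddy_bar (a point): Centre of the caddy's level wooden bar handle: straight, 171 mm long along the caddy's x, 14 mm thick along y, 24 mm high, its centre 98 mm above the caddy's underside and 148 mm above the bench at the start. A thin post, 30 mm wide, stands at each end of the bar. The bar's middle is over the empty caddy's centre of mass.
- caddy: Loose caddy that the bar belongs to: aluminium tray 180 (x) x 110 (y) x 30 mm, walls and floor 4 mm, with a wall across its middle making two pockets, one toward +x, one toward -x; 0.4 kg empty. It stands on the pan. Origin at the centre of its underside, z up, x along the bar.
- tin_center (a point): Centre of a small round ink tin (64 mm across, 36 mm high), loose in one of the caddy's pockets; which pocket varies. About 0.2 kg (0.14 to 0.28).
- tube_center (a point): Centre of an aluminium paint tube lying loose in the other pocket, 94 x 29 x 22 mm, 0.05 kg.
- sander: Bystander: cork sanding block, 42 x 72 x 30 mm, loose on the bench; origin at the centre of its underside.
- tape: Bystander: roll of masking tape lying flat, 96 mm across, 25 mm high, loose on the bench; origin at the centre of its underside.
Mind the look-alikes: they are no part of the job. Leave any red or yellow look-alike of the part that bears tin_center alone.

How it is judged:
By the outcome, as a careful person would: the job done as asked, in the order asked, and still so for the second after the job is handed in, while the arm keeps its last pose, push and grip.
It also fails if it takes over 58 s, if anything falls off the work surface, if the arm or the gripper's body presses on something with over 40 N, if the wrist force passes 120 N, or if a joint passes its speed limit or range.

## Working session

There is one attempt and no reset: what is moved stays moved. The work goes in short steps, Python scripts to look and compute and a tool call to move; the robot and the scene stay as the last step left them, time stands still between calls to the robot, and variables do not carry over. Pictures are saved under pics/ and viewed, about 8 in all and at most 12, crops included, and the job is handed in when it is done.

Besides the shell and the picture viewer there is one more tool, called by a JSON object that holds its "op" and its "data", one argument or row to a line. step_arm: Moves the arm, as the interface text tells. Shifts and turns lie within -1 to 1; 1 stands for 0.15 m of shift or pi rad of turn. Its arguments: {"type":"object","properties":{"plan":{"type":"array","items":{"type":"array"}},"squeeze":{"type":"number"}},"required":["plan"]}

```bash
mkdir -p pics; cat > h.py <<'E'
import numpy as np, cv2
from station import r
from scipy.spatial.transform import Rotation as R
def rot(a):
    a=np.array(a,float)
    return a if a.shape==(3,3) else R.from_euler('xyz',a,degrees=True).as_matrix()
def ray(p,uv):
    K=np.array(p['K']);k1=p['k1']
    d=np.array([(uv[0]-K[0,2])/K[0,0],(uv[1]-K[1,2])/K[1,1]])
    s=d.copy()
    for _ in range(30): s=d/(1+k1*(s@s))
    v=rot(p['attitude'])@np.array([s[0],s[1],1.]); return np.array(p['xyz'],float),v/np.linalg.norm(v)
def atz(p,uv,z):
    o,v=ray(p,uv); return o+v*(z-o[2])/v[2]
def tri(L):
    A=np.zeros((3,3));b=np.zeros(3)
    for p,uv in L:
        o,v=ray(p,uv);M=np.eye(3)-np.outer(v,v);A+=M;b+=M@o
    x=np.linalg.solve(A,b)
    res=[np.linalg.norm((np.eye(3)-np.outer(v,v))@(x-o)) for o,v in [ray(p,uv) for p,uv in L]]
    return x,np.array(res)
def proj(p,X):
    c=rot(p['attitude']).T@(np.array(X)-np.array(p['xyz'])); s=c[:2]/c[2]; s=s*(1+p['k1']*(s@s))
    K=np.array(p['K']); return K[0,0]*s[0]+K[0,2],K[1,1]*s[1]+K[1,2]
def save(p,n): cv2.imwrite('pics/'+n,p['pixels'][:,:,::-1])
E
python3 - <<'E'
from h import *
print(r.observe())
P={n:r.get_image(n) for n in('scene','top')}
for n,p in P.items():
    save(p,n+'0.png'); print(n,p['K'],p['k1'],p['xyz'],p['attitude'])
for t in ['key_big_top','key_bar_top','key_small_top','control_box','scale','caddy_bar','caddy','tin_center','tube_center','sander','tape']:
    D={n:r.tip_of(t,p) for n,p in P.items()}
    for n in D: print(t,n,[(np.round(d['location'],1).tolist(),round(d['confidence'],2)) for d in D[n][:3]])
    if D['scene'] and D['top']: print('  ',tri([(P[n],D[n][0]['location']) for n in P]))
E
```

```text
{'clock': 0.0, 'joints': array([-8.83943209e+01,  1.48600236e+01,  8.80084367e+01,  1.20897030e-03,
        7.72345356e+01, -1.16189766e+01]), 'qd': array([-0.03903165, -0.00569174, -0.0398165 , -0.05624747, -0.01070177,
        0.02484972]), 'tau': array([ 7.65716977e-04, -4.37305963e+01, -2.83995920e+01,  7.21043791e-02,
        4.14324808e-02, -1.40372499e-04]), 'tool_pos': array([ 0.12584445, -0.53487142,  0.21782902]), 'tcp_rot': array([167.7254027 ,  89.89699738,  90.94979022]), 'contact_force': array([-0.16624594, -0.17750978,  0.09370858]), 'ft_torque': array([-0.02605622, -0.01578795,  0.04588863]), 'grip_width': 0.09322265746751206}
scene [[446.37474827   0.         322.14846329]
 [  0.         446.37474827 199.5831512 ]
 [  0.           0.           1.        ]] -0.09902343540198066 [-0.57695073 -0.63696018  0.66645267] [-113.95897577    1.49594608  -59.80640755]
top [[499.41553911   0.         321.77737124]
 [  0.         499.41553911 204.50739212]
 [  0.           0.           1.        ]] 0.023552248139933465 [0.34819314 0.00231973 1.37830705] [-173.29107823    0.612703
[... 1032 characters left out ...]
93, -0.11702757,  0.05313805]), array([0.00410169, 0.00410169]))
tin_center scene [([317.4, 255.1], 0.81), ([295.4, 240.6], 0.8), ([348.5, 220.2], 0.61)]
tin_center top [([354.0, 269.9], 0.8), ([370.3, 216.2], 0.69), ([317.5, 256.0], 0.69)]
   (array([ 0.33096289, -0.07144902,  0.02295036]), array([0.00217783, 0.00217783]))
tube_center scene [([367.2, 213.8], 0.51)]
tube_center top [([376.2, 182.2], 0.76)]
   (array([ 0.55787417, -0.1255502 ,  0.06579204]), array([0.00557515, 0.00557515]))
sander scene [([421.1, 263.1], 0.6)]
sander top [([443.1, 223.8], 0.68)]
   (array([ 0.45603503, -0.32491445, -0.00058501]), array([0.00686017, 0.00686017]))
tape scene []
tape top [([202.6, 209.4], 0.67)]
```

View pics/scene0.png

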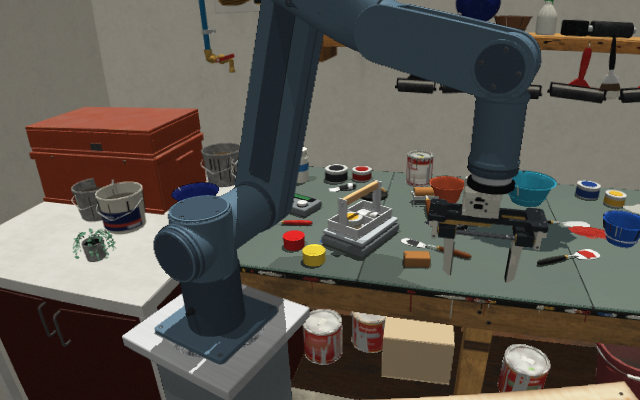

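View pics/top0.png

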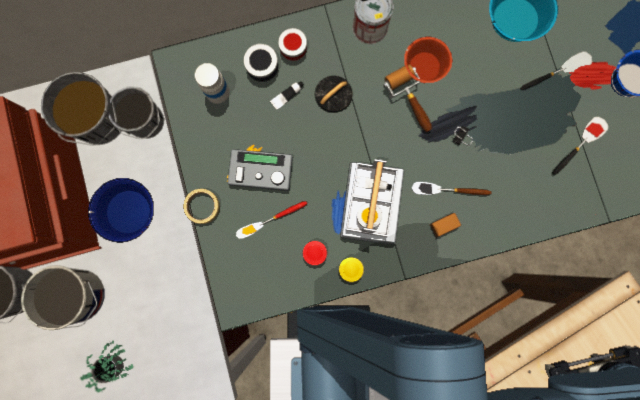

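Scene: caddy at (360,215) on the scale. Red (293,240) and yellow (314,255) tins are loose look-alikes, and the arm partly hides the box. Top: box at (261,171) with keys from left to right, oblong (239,173), small (259,177) and big (277,179). Tape (201,207), sander (446,224), bar from (379,163) to (369,222).

```bash
python3 - <<'E'
from h import *
p=r.get_image('top'); im=p['pixels'][:,:,::-1]
a=cv2.resize(im[140:205,215:305],None,fx=6,fy=6,interpolation=cv2.INTER_CUBIC)
b=cv2.resize(im[150:250,335:410],None,fx=4,fy=4,interpolation=cv2.INTER_CUBIC)
c=np.zeros((400,540+300,3),np.uint8);c[:390,:540]=a;c[:,540:]=b
cv2.imwrite('pics/crop1.png',cv2.resize(c,(798,380)))
for t in ['key_big_top','key_bar_top','key_small_top']:
    for d in r.masks_of(t,p)[:3]: 
        print(t,np.round(d['location'],1),round(d['confidence'],2),d['mask'].sum(),atz(p,d['location'],.041))
# white blobs
g=im[140:205,215:305].min(2); n,l,s,ce=cv2.connectedComponentsWithStats((g>190).astype(np.uint8))
for i in range(1,n):
    if s[i,4]>8: print(s[i,4],ce[i]+[215,140],atz(p,ce[i]+[215,140],.041))
o=r.observe(); M=rot(o['tcp_rot']); print(M)
w=r.get_image('wrist'); print('wrist cam in tool',M.T@(np.array(w['xyz'])-o['tool_pos']), M.T@rot(w['attitude']),w['K'][0],w['k1'])
for d in r.masks_of('caddy_bar',p)[:1]:
    ys,xs=np.where(d['mask']); print(d['confidence'],cv2.minAreaRect(np.c_[xs,ys].astype(np.float32)))
    (c,sz,an)=cv2.minAreaRect(np.c_[xs,ys].astype(np.float32)); B=cv2.boxPoints((c,sz,an)); print([atz(p,q,.16)[:2] for q in B])
E
```

```text
key_big_top [274.3 176.4] 0.68 115 [0.58403313 0.14313643 0.041     ]
key_bar_top [374.1 199.5] 0.54 2255 [ 0.51759132 -0.12621541  0.041     ]
key_bar_top [240.7 170.9] 0.5 72 [0.60029456 0.23459719 0.041     ]
key_small_top [365.3 215.8] 0.48 331 [ 0.47374126 -0.10161304  0.041     ]
key_small_top [260.6 167.5] 0.3 1868 [0.60903845 0.18046179 0.041     ]
70 [238.81428571 173.34285714] [0.59361422 0.23967303 0.041     ]
21 [258. 175.] [0.58842234 0.18745969 0.041     ]
109 [276.78899083 176.88073394] [0.58262813 0.13637184 0.041     ]
[[ 1.65003108e-05  9.73493211e-01  2.28715913e-01]
 [-1.54463207e-05  2.28715913e-01 -9.73493211e-01]
 [-1.00000000e+00  1.25301212e-05  1.88107720e-05]]
wrist cam in tool [-0.16585804  0.07745967  0.00080719] [[-1.68462506e-04 -2.74218507e-01  9.61667397e-01]
 [ 5.70024107e-04 -9.61667280e-01 -2.74218374e-01]
 [ 9.99999823e-01  5.01978084e-04  3.18316040e-04]] [304.95441094   0.         324.57902238] -0.03628798204906082
0.77 ((372.2567138671875, 196.45945739746094), (43.401329040527344, 74.8015365600586), 9.462322235107422)
[array([ 0.42887815, -0.04144771]), array([ 0.61183818, -0.07484038]), array([ 0.5924575 , -0.18032313]), array([ 0.41036532, -0.14526548])]
```

View pics/crop1.png

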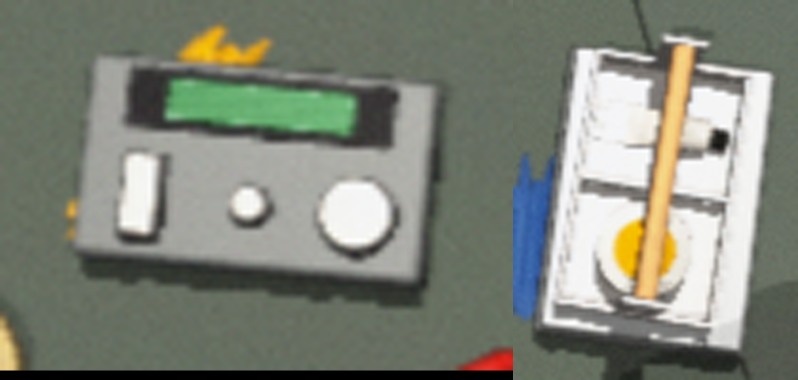

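Crop: oblong key (140,195), small key (250,205), large key (355,215). Together they form the row of three on the only box with a display, which matches the description. The white caddy holds the tin (645,255) in its near pocket and the tube (690,128) in the far pocket. Moving above the large key with the fingers shut and lined up with the box's x axis.

{"op": "step_arm", "data": {
  "plan": [
    [[0.203,0.298,0.05],[0,0,0.0262],0.3],
    [[0.203,0.298,0.05],[0,0,0.0262],0.6],
    [[0.203,0.298,0],[0,0,0.0262],1],
    [[0.203,0.298,0],[0,0,0.0262],1],
    [[0.203,0.298,0],[0,0,0.0262],1]
  ],
  "squeeze": 20
}}

```text
clock: 2.12
tool_pos: [0.2788, -0.3105, 0.2339]
tcp_rot: [0.4, 90.0, -52.7]
contact_force: [1.1, -0.7, 0.7]
grip_width: 0.0477
```

{"op": "step_arm", "data": {
  "plan": [
    [[0.203,0.298,0],[0,0,0.0262],1],
    [[0.203,0.298,0],[0,0,0.0262],1],
    [[0.203,0.298,0],[0,0,0.0262],1],
    [[0.203,0.298,0],[0,0,0.0262],1],
    [[0.203,0.298,0],[0,0,0.0262],1]
  ]
}}

```text
clock: 2.75
tool_pos: [0.4312, -0.0869, 0.234]
tcp_rot: [-4.5, 89.9, -34.0]
contact_force: [0.6, -0.7, -0.5]
grip_width: 0.001
```

{"op": "step_arm", "data": {
  "plan": [
    [[0.203,0.298,0],[0,0,0.0262],1],
    [[0.203,0.298,0],[0,0,0.0262],1],
    [[0.203,0.298,0],[0,0,0.0262],1],
    [[0.203,0.298,0],[0,0,0.0262],1],
    [[0.203,0.298,0],[0,0,0.0262],1]
  ]
}}

```text
clock: 3.38
tool_pos: [0.5835, 0.1368, 0.2337]
tcp_rot: [-26.0, 90.0, -31.9]
contact_force: [0.6, 0.3, 0.9]
grip_width: 0.0006
```

```bash
cat > k.py <<'E'
from h import *
import sys
o=r.observe(); M=rot(o['tcp_rot']); print(o['clock'],o['tool_pos'],'jaw yaw',np.degrees(np.arctan2(M[1,2],M[0,2])),'x',M[:,0],o['grip_width'],o['contact_force'])
p=r.get_image('wrist'); im=p['pixels'][:,:,::-1]; save(p,sys.argv[1]+'.png')
g=im.min(2); n,l,s,ce=cv2.connectedComponentsWithStats((g>190).astype(np.uint8))
for i in range(1,n):
    if s[i,4]>60: print(s[i].tolist(),ce[i].round(1),atz(p,ce[i],.041))
for t in ['key_big_top','key_bar_top','key_small_top']:
    for d in r.tip_of(t,p)[:3]: print(t,np.round(d['location'],1),round(d['confidence'],2),atz(p,d['location'],.041))
E
python3 k.py w1
```

```text
3.375 [0.58345545 0.1367829  0.23367304] jaw yaw -5.865239006979631 x [ 3.07207699e-04 -1.90963139e-04 -9.99999935e-01] 0.0005628185382792295 [0.56071412 0.32257305 0.91504281]
[311, 81, 32, 14, 428] [326.8  87.3] [0.59808043 0.23954475 0.041     ]
[571, 88, 23, 59, 559] [579.2 117.3] [0.88842375 0.17986116 0.041     ]
[189, 94, 33, 29, 310] [199.2 104.4] [0.45261921 0.23672104 0.041     ]
[216, 127, 14, 18, 149] [222.3 136.7] [0.47212361 0.19833851 0.041     ]
[321, 129, 12, 12, 113] [326.4 134.7] [0.5924569 0.1879894 0.041    ]
[480, 139, 34, 34, 658] [496.6 156.2] [0.79150156 0.14331613 0.041     ]
[327, 167, 13, 24, 224] [332.3 177.8] [0.59442275 0.13674286 0.041     ]
[521, 185, 16, 16, 161] [529.3 193. ] [0.83511072 0.09338148 0.041     ]
[18, 240, 21, 24, 302] [ 28.3 251.2] [0.18109494 0.07978284 0.041     ]
[321, 346, 9, 15, 93] [324.4 351.4] [ 0.55904496 -0.11533576  0.041     ]
key_big_top [325.8 181.9] 0.95 [0.58615965 0.132596   0.041     ]
key_bar_top [329.   90.3] 0.68 [0.60021616 0.23612458 0.041     ]
key_small_top [322.3 132.4] 0.73 [0.58802127 0.191061   0.041     ]
```

View pics/w1.png

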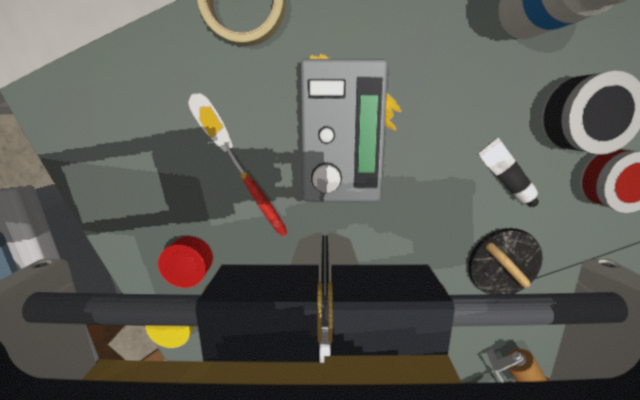

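Wrist view: oblong key (327,88), small key (326,135), large key (326,179), with shut fingertips at (325,238). Both views agree within about 4 mm. Going down over the large key.

{"op": "step_arm", "data": {
  "plan": [
    [[0.01,-0.005,-0.25],[0,0,0],1],
    [[0,0,-0.25],[0,0,0],1],
    [[0,0,-0.25],[0,0,0],1],
    [[0,0,-0.25],[0,0,0],1],
    [[0,0,-0.23],[0,0,0],1]
  ]
}}

```text
clock: 4.2
tool_pos: [0.5833, 0.1325, 0.0485]
tcp_rot: [-112.3, 90.0, -118.5]
contact_force: [-0.1, 0.8, 0.3]
grip_width: 0.0002
```

{"op": "step_arm", "data": {
  "plan": [
    [[0,0,-0.01],[0,0,0],1],
    [[0,0,-0.01],[0,0,0],1],
    [[0,0,-0.01],[0,0,0],1],
    [[0,0,-0.01],[0,0,0],1],
    [[0,0,0],[0,0,0],1]
  ]
}}

```text
clock: 4.82
tool_pos: [0.5843, 0.1344, 0.0437]
tcp_rot: [7.9, 90.0, 1.9]
contact_force: [-0.1, 0.2, 0.4]
grip_width: 0.0003
```

```bash
python3 k.py w2 | head -1
```

```text
4.825 [0.58432639 0.13441986 0.04367605] jaw yaw -6.028362564076669 x [ 8.23930346e-04  2.67272391e-05 -9.99999660e-01] 0.0002719828530549978 [-0.12136713  0.22052584  0.35120148]
```

View pics/w2.png

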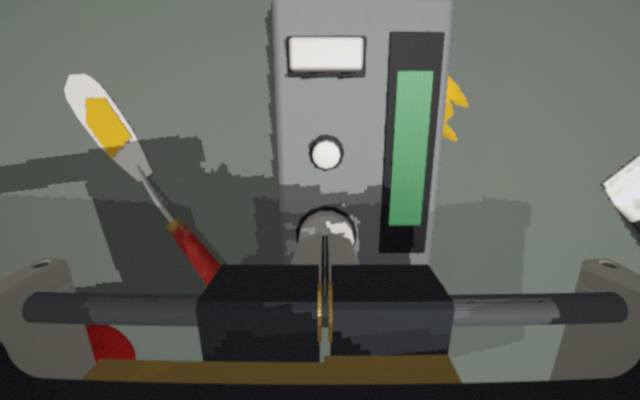

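The fingertips are centred on the large key at (326,235), clear of the small key at (326,153). Pressing.

{"op": "step_arm", "data": {
  "plan": [
    [[0,0,-0.01],[0,0,0],1],
    [[0,0,-0.01],[0,0,0],1],
    [[0,0,-0.01],[0,0,0],1],
    [[0,0,-0.01],[0,0,0],1],
    [[0,0,0],[0,0,0],1]
  ]
}}

```text
clock: 5.65
tool_pos: [0.5842, 0.1344, 0.0373]
tcp_rot: [20.2, 90.0, 14.2]
contact_force: [-1.7, 0.8, 3.9]
grip_width: 0.0002
```

{"op": "step_arm", "data": {
  "plan": [
    [[0,0,-0.005],[0,0,0],1],
    [[0,0,-0.005],[0,0,0],1],
    [[0,0,-0.005],[0,0,0],1],
    [[0,0,0],[0,0,0],1],
    [[0,0,0],[0,0,0],1]
  ]
}}

```text
clock: 6.28
tool_pos: [0.5842, 0.1344, 0.0354]
tcp_rot: [10.3, 90.0, 4.3]
contact_force: [-1.7, 1.0, 7.2]
grip_width: 0.0002
```

{"op": "step_arm", "data": {
  "plan": [
    [[0,0,-0.006],[0,0,0],1],
    [[0,0,0],[0,0,0],1],
    [[0,0,0],[0,0,0],1],
    [[0,0,0],[0,0,0],1],
    [[0,0,0],[0,0,0],1]
  ]
}}

```text
clock: 6.9
tool_pos: [0.5842, 0.1344, 0.0353]
tcp_rot: [7.5, 90.0, 1.5]
contact_force: [-4.0, 0.5, 12.5]
grip_width: 0.0006
```

The key bottomed: z stopped at 0.0353 while the force rose to 12.5 N. Releasing it, then moving over to the oblong key.

{"op": "step_arm", "data": {
  "plan": [
    [[0,0,0.1],[0,0,0],1],
    [[0,0,0.1],[0,0,0],1],
    [[0,0,0],[0,0,0],1],
    [[0.024,0.23,0],[0,0,0],1],
    [[0.024,0.23,0],[0,0,0],1]
  ]
}}

```text
clock: 7.52
tool_pos: [0.5912, 0.2036, 0.0636]
tcp_rot: [-163.1, 90.0, -169.2]
contact_force: [0.6, -0.6, -0.4]
grip_width: 0.0008
```

{"op": "step_arm", "data": {
  "plan": [
    [[0.024,0.235,0],[0,0,0],1],
    [[0,0,0],[0,0,0],1],
    [[0,0,-0.06],[0,0,0],1],
    [[0,0,-0.04],[0,0,0],1],
    [[0,0,0],[0,0,0],1]
  ]
}}

```text
clock: 8.15
tool_pos: [0.5942, 0.2374, 0.0479]
tcp_rot: [-159.1, 89.9, -165.2]
contact_force: [0.0, -0.2, 0.7]
grip_width: 0.0001
```

```bash
python3 k.py w3 | head -1
```

```text
8.15 [0.59422525 0.23739358 0.04791617] jaw yaw -6.110930653766057 x [-2.12589008e-03 -5.60229845e-04 -9.99997583e-01] 8.213534511443491e-05 [ 0.00658869 -0.23612056  0.65035597]
```

View pics/w3.png

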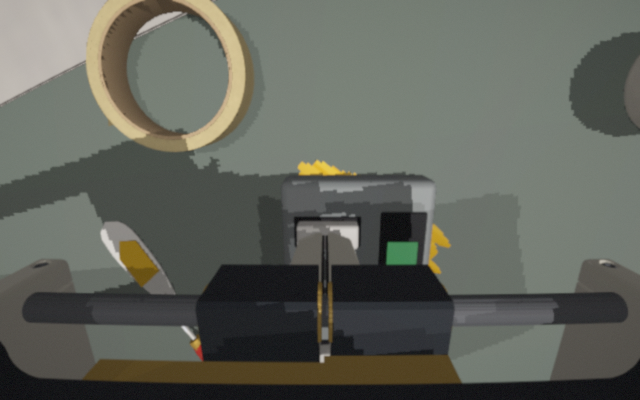

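```bash
python3 - <<'E'
from h import *
o=r.observe();p=r.get_image('wrist');M=rot(o['tcp_rot']);im=p['pixels']
print(im[212:240:1,312].tolist())
for v in (218,220,222,224): print(v,atz(p,(328,v),.041))
for u in (297,359): print(atz(p,(u,232),.041))
for e in(0,.0075): print(proj(p,o['tool_pos']+M[:,1]*e))
E
```

```text
[[67, 68, 68], [67, 68, 69], [67, 69, 69], [67, 68, 68], [60, 60, 61], [43, 44, 43], [19, 19, 20], [16, 16, 13], [21, 22, 22], [52, 51, 50], [81, 79, 76], [95, 93, 90], [100, 98, 96], [105, 103, 100], [120, 117, 115], [133, 130, 125], [138, 136, 132], [130, 126, 123], [117, 114, 112], [113, 110, 108], [115, 112, 109], [112, 109, 105], [107, 103, 98], [101, 98, 92], [102, 100, 94], [103, 100, 94], [101, 98, 91], [99, 97, 90]]
218 [0.60024671 0.25264925 0.041     ]
220 [0.6001159  0.25137511 0.041     ]
222 [0.59998459 0.25009597 0.041     ]
224 [0.59985276 0.2488118  0.041     ]
[0.58043682 0.245623   0.041     ]
[0.61821065 0.24160814 0.041     ]
(np.float64(322.12498589867283), np.float64(246.38246981176948))
(np.float64(322.10291438655827), np.float64(234.6074222829856))
```

The key's far edge puts its centre about 5 mm beyond the fingers. Correcting by (+4, +5) mm, then pressing.

{"op": "step_arm", "data": {
  "plan": [
    [[0.025,0.032,0],[0,0,0],1],
    [[0,0,-0.02],[0,0,0],1],
    [[0,0,-0.02],[0,0,0],1],
    [[0,0,-0.015],[0,0,0],1],
    [[0,0,-0.01],[0,0,0],1]
  ]
}}

```text
clock: 9.02
tool_pos: [0.5984, 0.2434, 0.0392]
tcp_rot: [174.3, 90.0, 168.3]
contact_force: [-1.5, 0.7, 2.0]
grip_width: 0.0005
```

{"op": "step_arm", "data": {
  "plan": [
    [[0,0,-0.007],[0,0,0],1],
    [[0,0,-0.007],[0,0,0],1],
    [[0,0,-0.004],[0,0,0],1],
    [[0,0,0],[0,0,0],1],
    [[0,0,0],[0,0,0],1]
  ]
}}

```text
clock: 9.65
tool_pos: [0.5985, 0.2434, 0.0366]
tcp_rot: [-173.7, 90.0, -179.7]
contact_force: [-2.2, -0.4, 4.4]
grip_width: 0.0005
```

{"op": "step_arm", "data": {
  "plan": [
    [[0,0,-0.006],[0,0,0],1],
    [[0,0,-0.006],[0,0,0],1],
    [[0,0,-0.003],[0,0,0],1],
    [[0,0,0],[0,0,0],1],
    [[0,0,0],[0,0,0],1]
  ]
}}

```text
clock: 10.28
tool_pos: [0.5985, 0.2434, 0.0354]
tcp_rot: [17.2, 90.0, 11.2]
contact_force: [-5.5, 0.2, 10.9]
grip_width: 0.0007
```

Bottomed again at 0.0354 with 10.9 N. Releasing and rising.

{"op": "step_arm", "data": {
  "plan": [
    [[0,0,0.1],[0,0,0],1],
    [[0,0,0.3],[0,0,0],1],
    [[0,0,0.4],[0,0,0],0.5],
    [[0,0,0.4],[0,0,0],0],
    [[0,0,0.3],[0,0,0],0]
  ]
}}

```text
clock: 10.9
tool_pos: [0.5997, 0.2433, 0.2629]
tcp_rot: [12.9, 89.7, 6.8]
contact_force: [1.2, -0.1, 0.3]
grip_width: 0.0256
```

```bash
python3 - <<'E'
from h import *
o=r.observe();print(o['clock'],o['tool_pos'])
p=r.get_image('top');a=atz(p,(379.7,161.5),.16);b=atz(p,(370.5,227.),.16);d=a-b
print(a,b,(a+b)/2,np.linalg.norm(d),np.degrees(np.arctan2(d[1],d[0])))
E
```

```text
10.9 [0.5996743  0.24327913 0.26293262]
[ 0.59722717 -0.13075593  0.16      ] [ 0.43498461 -0.10446757  0.16      ] [ 0.51610589 -0.11761175  0.16      ] 0.164358537090553 -9.203713580548735
```

{"op": "step_arm", "data": {
  "plan": [
    [[-0.055,-0.24,0],[0,0,0.0483],0],
    [[-0.055,-0.24,0],[0,0,0.0483],0],
    [[-0.055,-0.24,0],[0,0,0.0483],0],
    [[-0.055,-0.24,0],[0,0,0.0483],0],
    [[-0.055,-0.24,0],[0,0,0.0483],0]
  ]
}}

```text
clock: 11.58
tool_pos: [0.5574, 0.0619, 0.2594]
tcp_rot: [-62.9, 89.9, -25.2]
contact_force: [1.4, -0.2, 0.2]
grip_width: 0.08
```

{"op": "step_arm", "data": {
  "plan": [
    [[-0.055,-0.24,0],[0,0,0.0483],0],
    [[-0.055,-0.24,0],[0,0,0.0483],0],
    [[-0.055,-0.24,0],[0,0,0.0483],0],
    [[-0.055,-0.24,0],[0,0,0.0483],0],
    [[-0.055,-0.24,0],[0,0,0.0483],0]
  ]
}}

```text
clock: 12.2
tool_pos: [0.5161, -0.1182, 0.2595]
tcp_rot: [-122.8, 89.9, -41.7]
contact_force: [0.5, 0.2, -0.7]
grip_width: 0.0925
```

```bash
python3 - <<'E'
from h import *
o=r.observe(); M=rot(o['tcp_rot']); print(o['clock'],o['tool_pos'],'jaw yaw',np.degrees(np.arctan2(M[1,2],M[0,2])),o['grip_width'])
p=r.get_image('wrist'); save(p,'w4.png')
P={'wrist':p,'scene':r.get_image('scene')}
for t in ['caddy_bar','tin_center','tube_center','caddy']:
    for n in P:
        for d in r.tip_of(t,P[n])[:2]: print(t,n,np.round(d['location'],1),round(d['confidence'],2),atz(P[n],d['location'],{'caddy_bar':.148,'tin_center':.072,'tube_center':.065,'caddy':.05}[t]))
# wood-coloured bar
hsv=cv2.cvtColor(p['pixels'],cv2.COLOR_RGB2HSV); m=cv2.inRange(hsv,(8,70,120),(25,255,255)); n,l,s,ce=cv2.connectedComponentsWithStats(m)
for i in range(1,n):
    if s[i,4]>300: print(s[i],ce[i])
print(proj(p,o['tool_pos']))
E
```

```text
12.2 [ 0.51605076 -0.11820427  0.25945551] jaw yaw 81.17934929031493 0.09252246647188207
caddy_bar wrist [323.2 198.9] 0.73 [ 0.51913569 -0.12036583  0.148     ]
caddy_bar scene [358.3 191.7] 0.69 [ 0.52325984 -0.10520406  0.148     ]
caddy_bar scene [350.3 221.8] 0.37 [ 0.33637196 -0.17344041  0.148     ]
tin_center wrist [430.7  45.3] 0.88 [0.38984862 0.01523241 0.072     ]
tin_center wrist [523.9 200.8] 0.74 [0.58025181 0.11854669 0.072     ]
tin_center scene [293.6 240.9] 0.91 [ 0.29684032 -0.02046359  0.072     ]
tin_center scene [314.6 255.5] 0.83 [ 0.25791043 -0.11081916  0.072     ]
tube_center wrist [323.1 215.7] 0.88 [ 0.56381568 -0.1278836   0.065     ]
tube_center wrist [559.1 195.4] 0.32 [0.58282327 0.16793088 0.065     ]
tube_center scene [369.2 212.2] 0.6 [ 0.56811289 -0.12156691  0.065     ]
caddy wrist [325.7 179.2] 0.77 [ 0.52156928 -0.11806882  0.05      ]
caddy scene [358.8 221.3] 0.83 [ 0.52385685 -0.10737166  0.05      ]
[551  69  31  24 426] [566.70422535  79.68544601]
[ 138  124   55   52 1516] [165.02968338 149.17744063]
[309 138  40  25 558] [328.62365591 150.20071685]
[ 319  168   17  116 1611] [326.34636872 224.96648045]
(np.float64(325.0582826615947), np.float64(244.8103865847961))
```

View pics/w4.png

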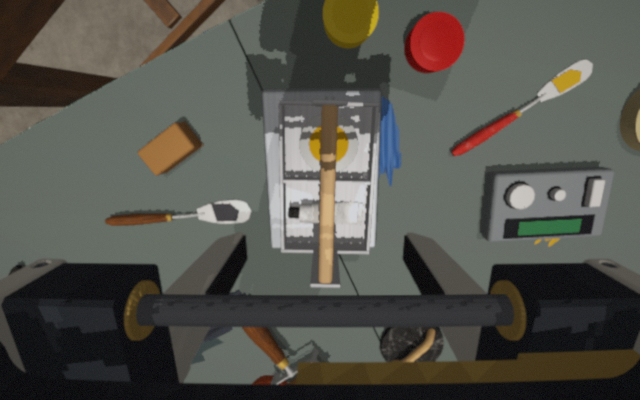

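Wrist view: the bar runs from (328,104) to (326,285). The white tin with a yellow label is at (329,143) in the near pocket and the tube at (325,212) in the far pocket. The loose yellow (350,20) and red (435,42) tins are the look-alikes.

```bash
python3 - <<'E'
from h import *
o=r.observe()
p=r.get_image('wrist')
a=atz(p,(326,284),.16);b=atz(p,(328,105),.16);d=a-b
print(a,b,(a+b)/2,np.linalg.norm(d),np.degrees(np.arctan2(d[1],d[0])))
q=atz(p,(326.5,190),.16); print(q)
print('tin',atz(p,(329,143),.09),'tube',atz(p,(325,212),.065))
im=p['pixels']
for v in (180,210,230,260):
    row=cv2.cvtColor(im,cv2.COLOR_RGB2HSV)[v,305:350]; u=305+np.where((row[:,0]>8)&(row[:,0]<25)&(row[:,1]>70))[0]; print(v,u.min(),u.max(),atz(p,((u.min()+u.max())/2,v),.16))
# tri bar with first top view (374.4,193.1 = bar centre by net)
t=r.get_image('top'); print(tri([(t,(374.4,193.1)),(p,(323.2,198.9))]))
E
```

```text
[ 0.60241458 -0.12826118  0.16      ] [ 0.43632725 -0.10044418  0.16      ] [ 0.51937091 -0.11435268  0.16      ] 0.16840067407162027 -9.507890032405747
[ 0.50826092 -0.11299868  0.16      ]
tin [ 0.47411513 -0.10445797  0.09      ] tube [ 0.55945831 -0.12232978  0.065     ]
180 318 332 [ 0.49901069 -0.11289579  0.16      ]
210 317 330 [ 0.52642463 -0.11862091  0.16      ]
230 317 331 [ 0.54580989 -0.12124441  0.16      ]
260 316 330 [ 0.57613334 -0.12704384  0.16      ]
(array([ 0.52104678, -0.11790276,  0.14146893]), array([0.00024461, 0.00024461]))
```

{"op": "step_arm", "data": {
  "plan": [
    [[-0.05,0.023,-0.1],[0,0,-0.0044],0],
    [[0,0,-0.2],[0,0,0],0],
    [[0,0,-0.2],[0,0,0],0],
    [[0,0,-0.2],[0,0,0],0],
    [[0,0,-0.17],[0,0,0],0]
  ]
}}

```text
clock: 13.42
tool_pos: [0.5085, -0.1127, 0.1277]
tcp_rot: [75.8, 90.0, 155.9]
contact_force: [-0.0, 0.2, 0.0]
grip_width: 0.093
```

```bash
python3 - <<'E'
from h import *
o=r.observe(); M=rot(o['tcp_rot']); print(o['clock'],o['tool_pos'],'jaw yaw',np.degrees(np.arctan2(M[1,2],M[0,2])),o['contact_force'])
p=r.get_image('wrist'); save(p,'w5.png'); print(proj(p,o['tool_pos']),proj(p,o['tool_pos']+[0,0,.031]))
E
```

```text
13.425 [ 0.50850898 -0.11272879  0.1277403 ] jaw yaw 80.12958508625255 [-0.00704842  0.16597885  0.03601917]
(np.float64(325.0230412294917), np.float64(244.79225572113506)) (np.float64(325.1166924813755), np.float64(270.8576307132606))
```

View pics/w5.png

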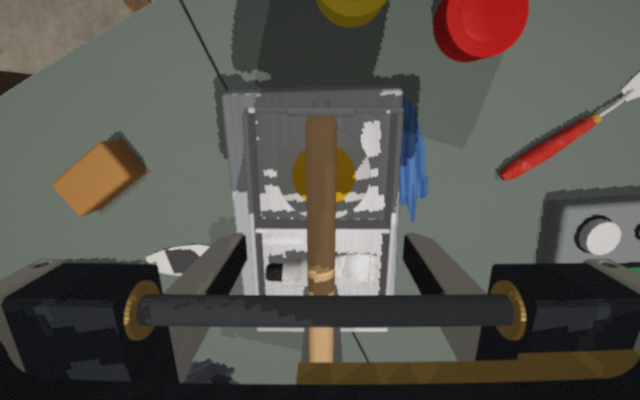

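The bar at (321,270) is about 1.5 mm to the -y side of the finger centre. Nudging and closing.

{"op": "step_arm", "data": {
  "plan": [
    [[0,-0.011,0],[0,0,0],0.4],
    [[0,0,0],[0,0,0],0.7],
    [[0,0,0],[0,0,0],1],
    [[0,0,0],[0,0,0],1],
    [[0,0,0],[0,0,0],1]
  ],
  "squeeze": 40
}}

```text
clock: 14.1
tool_pos: [0.5088, -0.1149, 0.1292]
tcp_rot: [-105.3, 90.0, -25.2]
contact_force: [0.1, 0.1, 0.5]
grip_width: 0.0476
```

{"op": "step_arm", "data": {
  "plan": [
    [[0,0,0],[0,0,0],1],
    [[0,0,0],[0,0,0],1],
    [[0,0,0],[0,0,0],1],
    [[0,0,0],[0,0,0],1],
    [[0,0,0],[0,0,0],1]
  ]
}}

```text
clock: 14.72
tool_pos: [0.5086, -0.1147, 0.1287]
tcp_rot: [49.9, 90.0, 130.0]
contact_force: [0.8, 1.0, 0.0]
grip_width: 0.0135
```

{"op": "step_arm", "data": {
  "plan": [
    [[0,0,0.01],[0,0,0],1],
    [[0,0,0.02],[0,0,0],1],
    [[0,0,0.02],[0,0,0],1],
    [[0,0,0.02],[0,0,0],1],
    [[0,0,0],[0,0,0],1]
  ]
}}

```text
clock: 15.35
tool_pos: [0.5088, -0.1149, 0.1396]
tcp_rot: [-108.8, 90.0, -28.7]
contact_force: [0.3, 0.0, -6.8]
grip_width: 0.0132
```

```bash
python3 - <<'E'
from h import *
F=[];T=[]
for _ in range(4):
    p=r.get_image('wrist'); o=r.observe(); F.append(o['contact_force']);T.append(o['ft_torque'])
M=rot(o['tcp_rot']);F=np.mean(F,0);T=np.mean(T,0); print(o['clock'],o['tool_pos'],F,T,'about jaw',M[:,2]@T,'off mm',1000*(M[:,2]@T)/F[2],'jaw',M[:,2],o['grip_width'])
save(p,'w6.png')
E
```

```text
15.55 [ 0.50853058 -0.11477716  0.13920098] [ 0.27470478 -0.02144892 -6.39717866] [ 0.03704906 -0.15543801 -0.00075847] about jaw -0.1467645009763892 off mm 22.9420669146899 jaw [1.71760049e-01 9.85138814e-01 4.72470748e-05] 0.013600617552744746
```

View pics/w6.png

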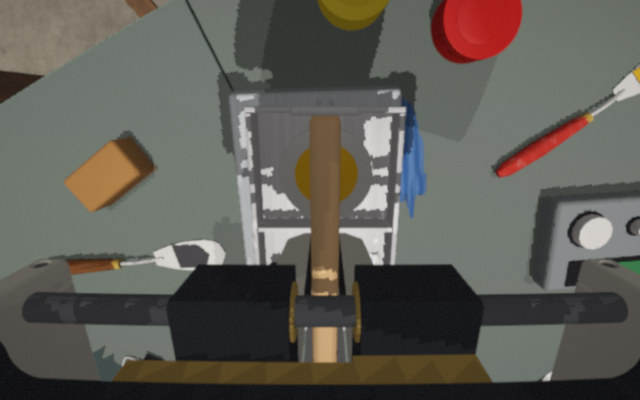

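The lift carries the whole weight (6.4 N). Whether it hangs level is unclear, so I'm checking tilt by tracking rim and bar points between w5 (flat) and w6 (lifted).

```bash
cat > tilt.py <<'E'
from h import *
import sys
def pnp(obj,uv,p):
    K=np.array(p['K']);D=np.array([p['k1'],0,0,0])
    ok,rv,tv=cv2.solvePnP(obj,uv.astype(float),K,D); 
    e=cv2.projectPoints(obj,rv,tv,K,D)[0][:,0]-uv
    C=rot(p['attitude']); Rw=C@cv2.Rodrigues(rv)[0]; return Rw,C@tv[:,0]+np.array(p['xyz']),e
E
python3 - <<'E'
from tilt import *
p=r.get_image('wrist'); o=r.observe(); print(o['clock'])
a=cv2.imread('pics/w5.png',0); b=cv2.imread('pics/w6.png',0)
pts=np.float32([[307,117],[336,116],[226,93],[402,91],[250,108],[405,109],[256,229],[389,229],[308,200],[335,200]])
q,st,err=cv2.calcOpticalFlowPyrLK(a,b,pts[:,None],None,winSize=(17,17),maxLevel=2); 
print(np.c_[pts,q[:,0],st,err].round(1))
E
```

```text
15.6
[[307.  117.  311.7 116.8   1.    5.3]
 [336.  116.  339.2 114.9   1.    5.7]
 [226.   93.  231.9  93.    1.    9.6]
 [402.   91.  400.3  92.1   1.   11.4]
 [250.  108.  250.1 108.5   1.   28.6]
 [405.  109.  408.1 108.7   1.   28.9]
 [256.  229.  259.  228.2   1.   11.1]
 [389.  229.  391.1 227.7   1.   12.4]
 [308.  200.  300.6 209.2   1.   17.2]
 [335.  200.  353.4 209.8   1.   16.8]]
```

```bash
python3 - <<'E'
import cv2,numpy as np
a=cv2.imread('pics/w5.png')[80:260,215:415];b=cv2.imread('pics/w6.png')[80:260,215:415]
cv2.imwrite('pics/cmp.png',cv2.resize(np.hstack([a,b]),(800,360),interpolation=cv2.INTER_CUBIC))
E
```

```text
(no output)
```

View pics/cmp.png

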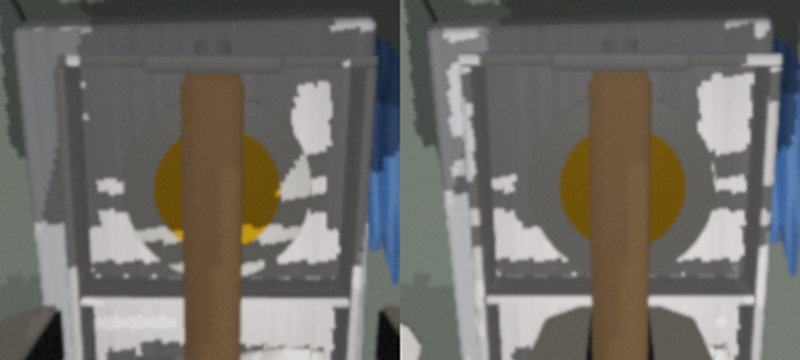

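Enlarged comparison: the outer frame is the pan, which recedes as it should. Tray rim, divider and bar end are unchanged within about a pixel, so the caddy is level within about 1°. Lifting on gently with a firmer grip.

{"op": "step_arm", "data": {
  "plan": [
    [[0,0,0],[0,0,0],1],
    [[0,0,0.02],[0,0,0],1],
    [[0,0,0.03],[0,0,0],1],
    [[0,0,0.04],[0,0,0],1],
    [[0,0,0.05],[0,0,0],1]
  ],
  "squeeze": 55
}}

```text
clock: 16.23
tool_pos: [0.5087, -0.1148, 0.1609]
tcp_rot: [-104.4, 90.0, -24.3]
contact_force: [-0.4, 0.3, -7.1]
grip_width: 0.0135
```

{"op": "step_arm", "data": {
  "plan": [
    [[0,0,0.05],[0,0,0],1],
    [[0,0,0.05],[0,0,0],1],
    [[0,0,0.05],[0,0,0],1],
    [[0,0,0.05],[0,0,0],1],
    [[0,0,0.05],[0,0,0],1]
  ]
}}

```text
clock: 16.85
tool_pos: [0.5086, -0.1148, 0.1983]
tcp_rot: [126.7, 90.0, -153.2]
contact_force: [1.0, 0.2, -6.6]
grip_width: 0.0139
```

{"op": "step_arm", "data": {
  "plan": [
    [[0,0,0.05],[0,0,0],1],
    [[0,0,0.05],[0,0,0],1],
    [[0,0,0.05],[0,0,0],1],
    [[0,0,0.04],[0,0,0],1],
    [[0,0,0.02],[0,0,0],1]
  ]
}}

```text
clock: 17.48
tool_pos: [0.5088, -0.1149, 0.2298]
tcp_rot: [-106.3, 90.0, -26.2]
contact_force: [-0.3, -0.6, -6.8]
grip_width: 0.0138
```

{"op": "step_arm", "data": {
  "plan": [
    [[0,0,0],[0,0,0],1],
    [[0,0,0],[0,0,0],1],
    [[0,0,0],[0,0,0],1],
    [[0,0,0],[0,0,0],1],
    [[0,0,0],[0,0,0],1]
  ]
}}

```text
clock: 18.1
tool_pos: [0.5086, -0.1148, 0.2292]
tcp_rot: [81.0, 90.0, 161.1]
contact_force: [1.1, 0.7, -5.7]
grip_width: 0.0138
```

```bash
python3 - <<'E'
from h import *
o=r.observe(); print(o)
p=r.get_image('scene'); w=r.get_image('wrist'); 
c=cv2.resize(p['pixels'][150:280,280:430,::-1],(460,400),interpolation=cv2.INTER_CUBIC)
d=cv2.resize(w['pixels'][80:260,215:415,::-1],(340,306),interpolation=cv2.INTER_CUBIC)
x=np.zeros((400,800,3),np.uint8); x[:,:460]=c; x[:306,460:]=d; cv2.imwrite('pics/fin.png',x)
E
```

```text
{'clock': 18.1, 'joints': array([-2.49880970e+01,  1.14620569e+01,  9.08141211e+01, -1.55015517e-03,
        7.77379218e+01, -1.05100316e+02]), 'qd': array([ 0.00955717,  0.09680674, -0.05274556,  0.06776011,  0.013462  ,
        0.10749842]), 'tau': array([-2.26205834e-04, -4.35753751e+01, -3.10215783e+01, -4.01975820e-02,
        8.16036458e-02,  6.38413917e-05]), 'tool_pos': array([ 0.50857937, -0.1147941 ,  0.22920512]), 'tcp_rot': array([ 81.03128679,  89.98581899, 161.14383525]), 'contact_force': array([ 1.13914347,  0.68180666, -5.72948588]), 'ft_torque': array([ 0.0130168 , -0.21964777,  0.00677187]), 'grip_width': 0.013797086408904303}
```

View pics/fin.png

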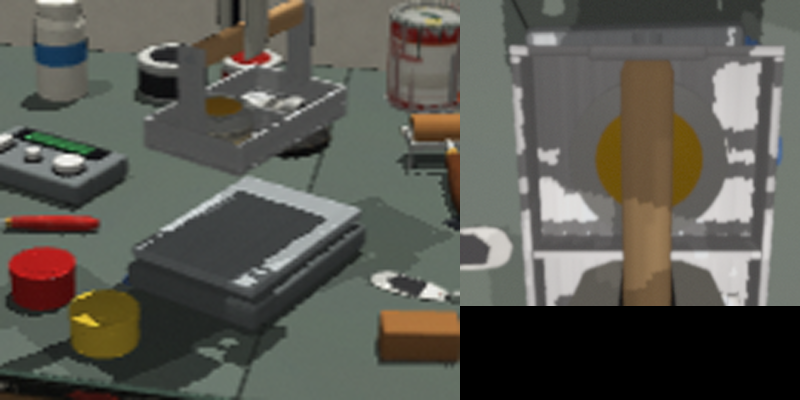

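```bash
python3 - <<'E'
from tilt import *
from scipy.optimize import least_squares
o=r.observe(); w=r.get_image('wrist'); save(w,'w7.png'); s=r.get_image('scene')
b=cv2.imread('pics/w6.png',0); c=cv2.imread('pics/w7.png',0); a=cv2.imread('pics/w5.png',0)
m=np.zeros_like(b); m[105:232,240:405]=255
f=cv2.goodFeaturesToTrack(b,80,.02,5,mask=m)
q,st,_=cv2.calcOpticalFlowPyrLK(b,c,f,None,winSize=(15,15)); k,_,_=cv2.calcOpticalFlowPyrLK(c,b,q,None,winSize=(15,15))
ok=(np.linalg.norm(k-f,axis=2)[:,0]<.3); d=(q-f)[ok][:,0]; print(ok.sum(),'w6->now median',np.median(d,0),'mad',np.median(abs(d-np.median(d,0)),0))
A,inl=cv2.estimateAffinePartial2D(f[ok],q[ok],ransacReprojThreshold=1.); print(A.round(4),inl.sum())
# model projection into scene: tray rim/foot corners, level, at lift = 0.1 ; compare with edges
yaw=np.radians(-9.7);ex=np.array([np.cos(yaw),np.sin(yaw),0]);ey=np.array([-ex[1],ex[0],0]);c0=np.array([.519,-.1165,0]); g=o['tool_pos']
im=s['pixels'][150:280,280:430,::-1].copy(); im=cv2.resize(im,None,fx=5,fy=4.6,interpolation=cv2.INTER_CUBIC)
for th,col in((0,(0,255,0)),(4,(0,0,255))):
    T=R.from_rotvec(np.radians(-th)*ey).as_matrix()
    piv=g+[0,0,.019]
    pt=lambda x,y,z:tuple(int(v) for v in ((np.array(proj(s,piv+T@(c0+ex*x+ey*y+[0,0,z]+[0,0,g[2]-.129]-piv)))-[280,150])*[5,4.6]))
    for z in (.05,.08):
        L=[pt(x,y,z) for x,y in((-.09,-.055),(.09,-.055),(.09,.055),(-.09,.055))]
        for i in range(4): cv2.line(im,L[i],L[(i+1)%4],col,1)
    cv2.line(im,pt(-.0855,0,.16),pt(.0855,0,.16),col,1)
cv2.imwrite('pics/ov.png',im[:,:])
E
```

```text
49 w6->now median [0.07803345 0.05839539] mad [0.11486816 0.22421265]
[[ 1.0006  0.0011 -0.273 ]
 [-0.0011  1.0006  0.3848]] 44
```

View pics/ov.png

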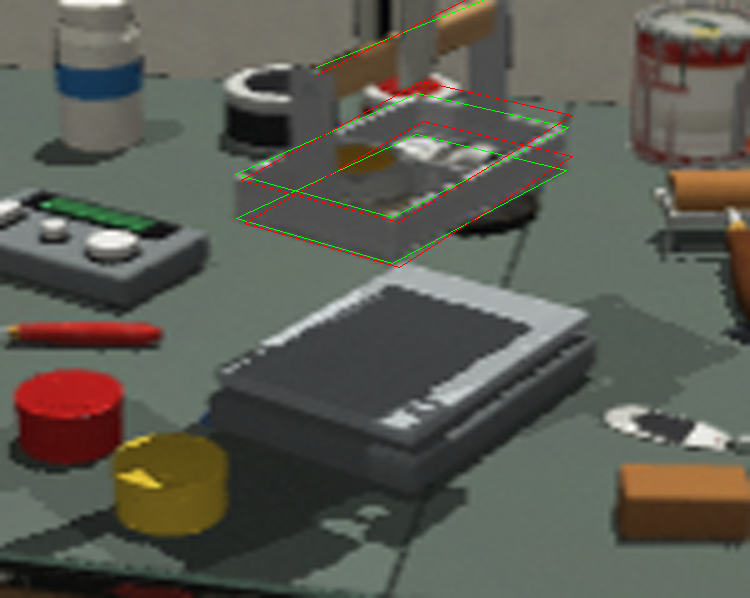

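The green level model fits the tray and the red model tilted 4° does not. Nothing slipped between the two lifted wrist views (drift under 0.1 px). The tin and tube are inside, and the lift is 100 mm. Handing in.

```bash
python3 -c "
from station import r
o=r.observe();print(o['clock'],o['tool_pos'],o['grip_width']);print(r.job_done())"
```

```text
18.3 [ 0.50864339 -0.11481911  0.22929482] 0.013832989066185753
the job is handed in; nothing more can be done
None
```

I finished the job and handed it in at 18.3 s on the robot's clock; no verdict was reported.

- **Keys:** I pressed the large round key, then the oblong key. Each was held against its stop at z ≈ 0.035 m (12.5 N and 10.9 N) and then released. I did not press the small key.
- **Caddy:** I gripped the bar about 10 mm toward the tin and lifted it 100 mm straight up. It is held still at 55 N.
- **Last checks:**
  - The caddy matched a level model in the scene view, with no slip between the two lifted wrist views.
  - The tin and tube are still inside.
  - The measured load of about 6.4 N fits the expected 0.65 kg.
  - I kept the arm away from the sanding block and tape, but did not measure their positions again at the end.

**Disagreements:**
- The wrist torque (−0.15 to −0.22 N m) suggested the centre of mass is 20 mm or more nearer the tin than my grip point. The images showed no tilt, so I put it down to sensor bias and raised the grip as a precaution.
- The top and wrist cameras disagreed by about 4 mm on the key positions. I corrected for this at the oblong key before pressing.

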